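# Fetch the doming block from behind the bench jars

## Task

The steel doming block stands at the back of the little wooden rack, hemmed in by a bottle, a jar and a punch stand: first move all three of these, upright, into the shallow white side tray. With them there, set the block flat in the middle of the black rubber pad, and only then put the three back upright in the rack, each on the very spot where it stood at the start. Knock nothing over and leave the glass dish, the hammer and the flat steel bench block where they are.

Things in the scene. Friction and masses are not known exactly. Their poses are not given: they have to be found in the camera images.
- block: The doming block: bare steel cube, 44 mm on each edge, dark round dishes on its faces, about 0.55 kg. Origin at the centre of its underside, z up, x and y square to its side faces. Starts on the rack's base near (30, 0) mm in the rack's frame, about 8 mm from its three neighbours and 10 mm from the back board: fingers fit at its two sides (rack's y) once the neighbours are gone.
- bottle: White plastic bottle, 98 mm tall: straight round body 44 mm in diameter up to 72 mm, shoulder to 80 mm, then a narrow cap 30 mm in diameter. About 0.12 kg. Origin at the centre of its underside, z up. Starts on a cork round in the rack, like jar and stand; gripped 60 mm or more above their undersides, all three let the fingers pass above the block.
- jar: Straight round glass jar with dark contents and a flat brass lid as wide as the jar; 96 mm tall, 48 mm in diameter (lid 49 mm, from 82 to 96 mm). About 0.25 kg. Origin at the centre of its underside, z up.
- stand: Punch stand: upright dark wooden block, 40 x 40 mm and 82 mm tall, with four small steel ball-headed punches fixed in its top, reaching 97 mm. One rigid piece, about 0.22 kg. Origin at the centre of its underside, z up, x and y square to its side faces.
- rack: Fixed wooden rack: base board x -68 to 74 mm, y +-95 mm, 10 mm thick; back board at x 62 to 74 mm, top 54 mm above the table; front and sides open. Cork rounds 54 mm across, tops 13 mm above the table, at (x, y) = (30, 58), (30, -58), (-24, 0) mm: bottle, jar and stand each start on one, in changing order. Origin on the table surface under the base, x towards the back board, z up.
- tray: The side tray: a shallow open white-painted tray, fixed, 250 (x) x 120 (y) mm outside, walls 5 mm thick, rim 14 mm above the table, inner floor 5 mm above the table, empty at the start. Origin under its centre on the table surface, x along its long side, z up. Three things fit in a row along x, 72 mm apart.
- pad: Black rubber pad, fixed, 110 x 110 mm and 8 mm thick, flat. Origin at the centre of its underside on the table surface, z up.
- dish: Small open glass dish, 72 mm across and 26 mm tall, loose on the table beyond the work. To be left alone. Origin at the centre of its underside.
- hammer: Small hammer, 220 mm long, lying on the table beyond the work. To be left alone. Origin on its underside near its middle, x along the handle towards the head.
- anvil: Flat steel bench block, 65 x 65 x 20 mm, loose on the table beyond the work. To be left alone. Origin at the centre of its underside.

How it is judged:
By the outcome, as a careful person would: the job done as asked, in the order asked, and still so for the second after the job is handed in, with the robot touching nothing.
It also fails if it takes over 147 s, if anything falls off the work surface, if the arm or the gripper's body presses on something with over 40 N, if the wrist force passes 120 N, or if a joint passes its speed limit or range.

## Robot

A 6-joint arm with a two-finger parallel gripper is mounted at the origin on the work surface. World frame = base frame: x ahead of the robot, y to its left, z up, the work surface at z = 0. Lengths are in m, angles in degrees, forces in N, time in s.
With the tool pointing down it reaches from about 0.35 to 0.875 m from the base axis. Payload 4.2 kg.
Tool frame: the origin (TCP) lies midway between the tips of the shut fingers; the grasp point (between the pads) lies 19 mm behind it; z points along the fingers, y is the line along which they close (so a half turn about z gives the same grasp; the last joint's range is limited). The gripper opens to 87 mm and grips with 3 to 60 N. Pads are 19 mm wide; open, the fingers measure 117 mm over their backs; the gripper's body (75 mm by 190 mm) begins 51 mm behind the grasp point.
Start: joints at [-60.012, 22.042, 0.453, 0, -68.411, -14.817], TCP at [0.164, -0.603, 0.223] pointing down, gripper open.
Joint ranges: [-179.83, 179.83], [-69.29, 118.12], [-61.27, 80.66], [-181.25, 117.63], [-171.15, -9.14], [-177.46, 177.46]. Speed limits (degrees/s): [159.86, 159.86, 180, 180, 180, 180].

## Interface

Orientations are given as a 3x3 rotation matrix whose columns are the frame's x, y, z axes.
In Python, from station import sense, capture, finish_job, silhouettes, landmark_of gives the robot as it stands.
- The arm moves only by the tool step_arm, never from a script. Its arguments are lists of equal length, an entry for each row: "linear": the shift along the tool's x, y, z in mm, a list of three; "delta_rot": the turn, a rotation vector about the tool's x, y, z in rad, a list of three; "grip": the finger opening in mm, from 0 to 87. A call has 1 to 10 rows; each row shifts and turns the commanded pose from where the row before left it, along the tool's axes as they then stand; what a row does not reach is not made up. A row lasts 1/8 s, in which the tool goes at most 62.5 mm and 10.7 degrees, less where a joint would pass 70% of its speed; a pose out of reach is approached as far as the arm can. A call with a gripper value outside its range is refused whole. The fingers move at their own pace and stop on an object; the grip force is fixed at half the most. Time passes only in rows, so rows that do not move let the fingers close. It gives the time, the measured TCP pose, the force, the opening and the grip force at its end, in the units of the state.
- sense(): the state, without advancing time (a new reading comes with each control period).
- capture(name): name is "scene" or "top" or "wrist"; returns a dict with "img" (480x640x3 uint8, red, green, blue), "fx", "fy", "cx", "cy" (pixels), "world_to_cam" (4x4, takes a point from world to camera coordinates); the wrist camera has in their place "mount" (4x4, takes a point from camera to tool coordinates, whose origin is the TCP and whose axes are the flange's). Camera axes: x right, y up, looking along -z (the intrinsics and any distortion apply to the point x, -y, -z); pixel columns grow to the right and rows downward; lengths in m; the calibration is good to about 2 mm. The wrist camera is an equidistant fisheye: a pixel r from the principal point sees the ray r / f radians off the axis. A picture is of the moment at which its call begins: read the wrist's pose just before it. There is no depth.
- finish_job(): hands the job in; it is judged then, once.
Trained networks look in the newest picture that a camera, given by its name, has taken for a name from the list of things; names that differ only in an ending like _2 or _b are one class to them, and where a whole thing is asked for, a point or a joint stands for the part that bears it (a point fixed in the world has none). Each returns a list of dicts, best first, with "score" (0 to 1); they miss things now and then, are a little off and sometimes report something else, mostly with a low value. They report only what shows in the picture. A call takes as long as a camera call.
- silhouettes(camera, label): "mask" (480x640 bool, what is visible of it) and "point" ([column, row] in pixels, amid what is visible of it).
- landmark_of(camera, label): "point" ([column, row] in pixels: a listed point, or the origin of a listed thing).
The state is a dict: "time_s": time; "joints": joint angles; "joint_velocities": joint speeds; "effort": joint torques, N m; "tcp_pos": TCP position; "ee_rot": TCP orientation; "wrist_force": force on the tool from outside, world axes, zero at the start; "moment": the same for the moment, N m; "gripper_width": opening from 0.0 (shut) to 1.0 (fully open); "gripper_force": force on a finger pad.
Only numpy, scipy, OpenCV 4.12 (cv2) and the standard library are available. Lean on these libraries where they do the work, as an engineer would, in place of code of your own. Each camera call takes 0.05 s, during which the arm holds its last target. There are 200 camera calls.

## Working session

There is one attempt and no reset: what is moved stays moved. The work goes in short steps, Python scripts to look and compute and a tool call to move; the robot and the scene stay as the last step left them, time stands still between calls to the robot, and variables do not carry over. Pictures are saved under pics/ and viewed, at most 14 in all, crops included, and the job is handed in when it is done.

Besides the shell and the picture viewer there is one more tool, called after ">>>" as a command line: name --argument value ..., lists and objects as JSON in quotes. step_arm: Moves the arm, as the interface text tells. Its arguments: {"type":"object","properties":{"linear":{"type":"array"},"delta_rot":{"type":"array"},"grip":{"type":"array"}},"required":["linear","delta_rot","grip"]}

```bash
ls; mkdir -p pics; python3 - <<'E'
from station import *
import cv2,numpy as np
s=sense();print({k:np.round(v,3).tolist() for k,v in s.items()})
for c in ["scene","top"]:
    d=capture(c);cv2.imwrite(f"pics/{c}0.png",d["img"][:,:,::-1])
    print(c,d["fx"],d["fy"],d["cx"],d["cy"],[k for k in d],np.round(d["world_to_cam"],4).tolist())
    for n in "block bottle jar stand rack tray pad dish hammer anvil".split():
        r=landmark_of(c,n);print(n,[(np.round(q["point"],1).tolist(),round(q["score"],2)) for q in r[:2]])
E
```

```text
pics
{'time_s': 0.0, 'joints': [-60.011, 22.091, 0.38, -0.03, -68.41, -14.819], 'joint_velocities': [-0.04, -0.016, 0.09, 0.025, 0.153, 0.006], 'effort': [0.001, -39.067, 18.74, 4.22, 0.011, -0.0], 'tcp_pos': [0.163, -0.603, 0.221], 'ee_rot': [[-0.965, -0.262, -0.001], [-0.262, 0.965, 0.002], [0.0, 0.002, -1.0]], 'wrist_force': [0.886, 0.282, 0.246], 'moment': [-0.009, -0.017, -0.054], 'gripper_force': 0.0, 'gripper_width': 0.998}
scene 524.37990156169 524.37990156169 309.8594854908357 245.51775873272396 ['img', 'fx', 'fy', 'cx', 'cy', 'world_to_cam'] [[-0.6257, 0.78, 0.0087, 0.4036], [-0.5149, -0.4214, 0.7465, 0.2668], [0.586, 0.4626, 0.6653, -1.4454], [0.0, 0.0, 0.0, 1.0]]
block [([456.9, 326.9], 0.68)]
bottle [([422.9, 306.9], 0.6)]
jar [([480.3, 333.9], 0.64)]
stand [([467.6, 302.7], 0.57)]
rack [([459.7, 315.7], 0.91), ([425.4, 308.4], 0.68)]
tray [([233.5, 196.1], 0.72)]
pad [([353.7, 249.1], 0.97), ([425.1, 307.0], 0.24)]
dish [([311.2, 328.3], 0.85)]
hammer [([220.3, 272.0], 0.75)]
anvil [([366.2, 362.4], 0.94)]
top 464.83357038122693 464.83357038122693 321.6551448284669 246.81639686814316 ['img', 'fx', 'fy', 'cx', 'cy', 'world_to_cam'] [[-0.0081, -0.9998, -0.0173, 0.0116], [0.999, -0.0089, 0.044, -0.6236], [-0.0441, -0.0169, 0.9989, -1.1022], [0.0, 0.0, 0.0, 1.0]]
block []
bottle [([229.2, 269.3], 0.94), ([292.4, 198.2], 0.25)]
jar [([183.8, 268.5], 0.93), ([385.4, 194.5], 0.71)]
stand [([209.5, 291.9], 0.69)]
rack [([207.9, 282.1], 0.89)]
tray [([448.5, 278.9], 0.75)]
pad [([206.3, 267.9], 0.61), ([206.8, 292.2], 0.43)]
dish [([292.7, 197.1], 0.7)]
hammer [([386.4, 195.5], 0.89)]
anvil [([240.7, 201.5], 0.89)]
```

View pics/scene0.png

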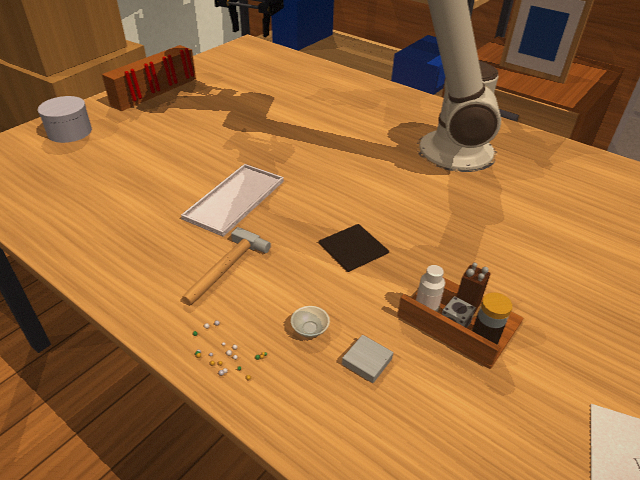

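View pics/top0.png

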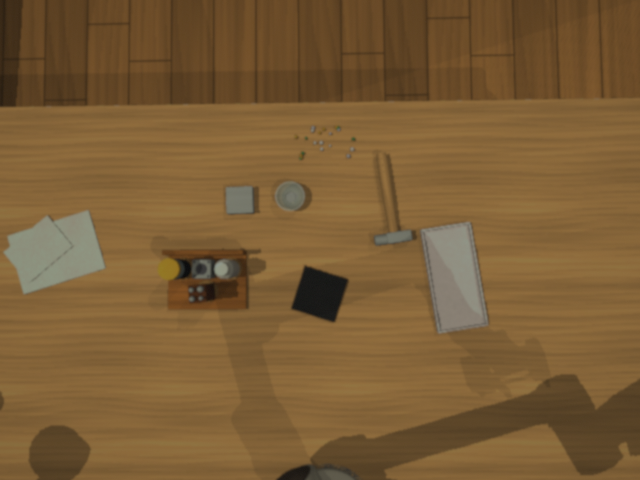

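The scene view shows the rack with back board away from the robot, with the bottle, jar and stand around the block. In the top view the jar is at (170,269), the bottle at (228,269), the stand at (201,294), the pad at (320,294) and the tray at (454,277).

```bash
cat > h.py <<'E'
from station import *
import cv2,numpy as np
def cam(c):
    s=sense();d=capture(c)
    if "world_to_cam" in d: d["c2w"]=np.linalg.inv(d["world_to_cam"])
    else:
        T=np.eye(4);T[:3,:3]=s["ee_rot"];T[:3,3]=s["tcp_pos"];d["c2w"]=T@d["mount"]
    d["fish"]="mount" in d
    return d
def ray(d,uv):
    uv=np.atleast_2d(np.asarray(uv,float));a=(uv-[d["cx"],d["cy"]])/[d["fx"],d["fy"]]
    if d["fish"]:
        r=np.linalg.norm(a,axis=1)+1e-12;v=np.c_[a*(np.sin(r)/r)[:,None],np.cos(r)]
    else: v=np.c_[a,np.ones(len(a))]
    return (v*[1,-1,-1])@d["c2w"][:3,:3].T
def plane(d,uv,z):
    v=ray(d,uv);o=d["c2w"][:3,3];return (o+v*((z-o[2])/v[:,2])[:,None])[:,:2]
def proj(d,P):
    P=np.atleast_2d(P);q=(P-d["c2w"][:3,3])@d["c2w"][:3,:3]*[1,-1,-1]
    if d["fish"]:
        n=np.linalg.norm(q[:,:2],axis=1)+1e-12;a=q[:,:2]*(np.arctan2(n,q[:,2])/n)[:,None]
    else: a=q[:,:2]/q[:,2:]
    return a*[d["fx"],d["fy"]]+[d["cx"],d["cy"]]
def rect(d,mask,z):
    c=max(cv2.findContours(mask.astype(np.uint8),0,cv2.CHAIN_APPROX_NONE)[0],key=len)[:,0]
    p=plane(d,c,z)*1000
    (x,y),(w,h),a=cv2.minAreaRect(p.astype(np.float32));return np.round([x,y,w,h,a],1)
E
python3 - <<'E'
from h import *
d=cam("top")
for n,z in [("pad",.008),("tray",.014),("anvil",.02),("dish",.026),("rack",.01),("jar",.109),("bottle",.111),("stand",.1)]:
    for r in silhouettes("top",n)[:2]: print(n,round(r["score"],2),rect(d,r["mask"],z), np.round(plane(d,r["point"],z)*1000),r["mask"].sum())
g=d["img"].max(2)<45; n,l,st,ce=cv2.connectedComponentsWithStats(g.astype(np.uint8))
i=l[294,320];print("pad dark",rect(d,l==i,.008))
w=(d["img"].min(2)>95).astype(np.uint8); n,l,st,ce=cv2.connectedComponentsWithStats(w);i=l[277,454];print(i,rect(d,l==i,.008))
w=cam("wrist");print(w["fx"],w["cx"],w["cy"],np.round(w["mount"],3).tolist())
E
```

```text
pad 0.58 [512.   14.4 111.6 111.9  71.9] [[518.  15.]] 2131
tray 0.75 [ 550.2 -307.2  249.2  123.5    8.7] [[ 552. -307.]] 5364
anvil 0.55 [739.2 203.   65.2  65.4  89.9] [[740. 208.]] 741
dish 0.92 [745.4  82.   66.3  69.3  44.7] [[741.  80.]] 659
dish 0.43 [5.161e+02 2.936e+02 4.260e+01 6.210e+01 3.000e-01] [[511. 289.]] 456
rack 0.96 [549.6 290.1 201.7 142.2  89.9] [[538. 262.]] 2886
jar 0.63 [574.6 331.6  73.3  46.2  89.6] [[574. 332.]] 624
bottle 0.74 [ 553.  -281.   229.8  111.9    8.6] [[ 549. -280.]] 5347
bottle 0.65 [574.8 213.9  55.2  43.9  89.6] [[577. 212.]] 424
stand 0.97 [521.9 272.3  41.7  62.4   6.7] [[524. 270.]] 509
pad dark [511.9  12.8 104.4 104.5  71.3]
10 [ 549.6 -309.8  249.9  119.5    8.6]
371.64829954431775 319.66884059344636 239.97940051216844 [[-0.0, 0.971, 0.241, 0.066], [1.0, 0.001, -0.001, -0.0], [-0.001, 0.241, -0.971, -0.162], [0.0, 0.0, 0.0, 1.0]]
```

>>> step_arm --linear '[[0, 0, -20], [0, 0, -20], [-38, 45, -5], [-38, 45, -5], [-38, 45, -5], [-38, 45, -5], [-38, 45, -5], [-38, 45, -5], [-38, 45, -5], [-38, 45, -5]]' --delta_rot '[[0, 0, 0.1325], [0, 0, 0.1325], [0, 0, 0], [0, 0, 0], [0, 0, 0], [0, 0, 0], [0, 0, 0], [0, 0, 0], [0, 0, 0], [0, 0, 0]]' --grip '[87, 87, 87, 87, 87, 87, 87, 87, 87, 87]'

```text
time_s: 2.85
tcp_pos: [0.4686, -0.2416, 0.3031]
ee_rot: [[-1.0, -0.0, 0.001], [-0.0, 1.0, -0.0], [-0.001, -0.0, -1.0]]
wrist_force: [0.5, -0.7, 0.9]
gripper_width: 1.002
gripper_force: 0.0
```

>>> step_arm --linear '[[-8, 57, 0], [-8, 57, 0], [-8, 57, 0], [-8, 57, 0], [-8, 57, 0], [-8, 57, 0], [-8, 57, 0], [-8, 57, 0], [-8, 57, 0], [0, 0, 0]]' --delta_rot '[[0, 0, 0], [0, 0, 0], [0, 0, 0], [0, 0, 0], [0, 0, 0], [0, 0, 0], [0, 0, 0], [0, 0, 0], [0, 0, 0], [0, 0, 0]]' --grip '[60, 60, 60, 60, 60, 60, 60, 60, 60, 60]'

```text
time_s: 4.1
tcp_pos: [0.5397, 0.2732, 0.3011]
ee_rot: [[-1.0, -0.004, -0.001], [-0.004, 1.0, -0.001], [0.001, -0.001, -1.0]]
wrist_force: [-0.1, -1.1, -0.6]
gripper_width: 0.689
gripper_force: 0.0
```

```bash
python3 - <<'E'
from h import *
d=cam("wrist");np.save("pics/w1.npy",d,allow_pickle=True)
im=d["img"][:,:,::-1].copy()
R=[(-68,-95,10),(-68,95,10),(74,-95,54),(74,95,54)]
for x,y,z in R:
    p=proj(d,[.5466+x/1000,.2801+y/1000,z/1000])[0];cv2.circle(im,tuple(int(v) for v in p),3,(0,0,255),1)
cv2.imwrite("pics/w1.png",im);print(d["c2w"][:3,3],sense()["tcp_pos"])
for n in "block bottle jar stand rack".split():
    print(n,[(np.round(q["point"],1).tolist(),round(q["score"],2)) for q in landmark_of("wrist",n)[:2]])
E
```

```text
[0.47447825 0.27272228 0.46310293] [0.53951182 0.27130244 0.30155174]
block [([328.5, 229.9], 0.78)]
bottle [([282.3, 231.8], 0.57)]
jar [([376.0, 230.7], 0.76)]
stand [([327.8, 187.2], 0.75)]
rack []
```

View pics/w1.png

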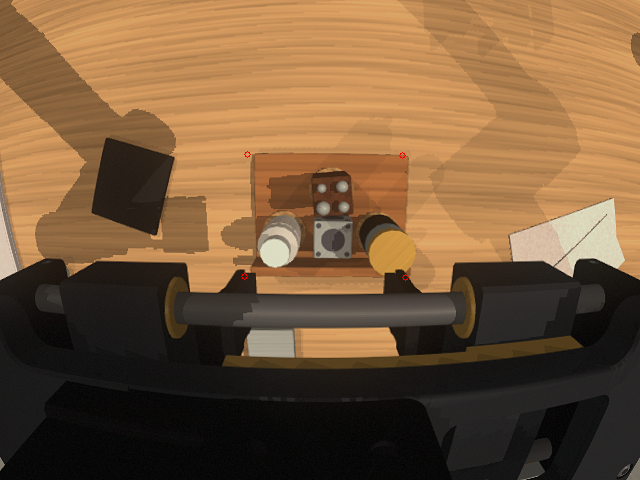

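The wrist view shows the rack at columns 250–410: front edge about row 153, bottle cap at (278,252), block at (333,240), jar lid at (392,253), and stand punches at (321,188), (343,186), (323,208), (344,208). The rack sits about 5 px right of my first guess.

```bash
python3 - <<'E'
import cv2,numpy as np
im=cv2.imread("pics/w1.npy") if 0 else cv2.cvtColor(np.load("pics/w1.npy",allow_pickle=True).item()["img"],cv2.COLOR_RGB2BGR)
c=im[145:285,240:425];cv2.imwrite("pics/w1c.png",cv2.resize(c,None,fx=4,fy=4,interpolation=cv2.INTER_CUBIC))
E
```

```text
(no output)
```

View pics/w1c.png

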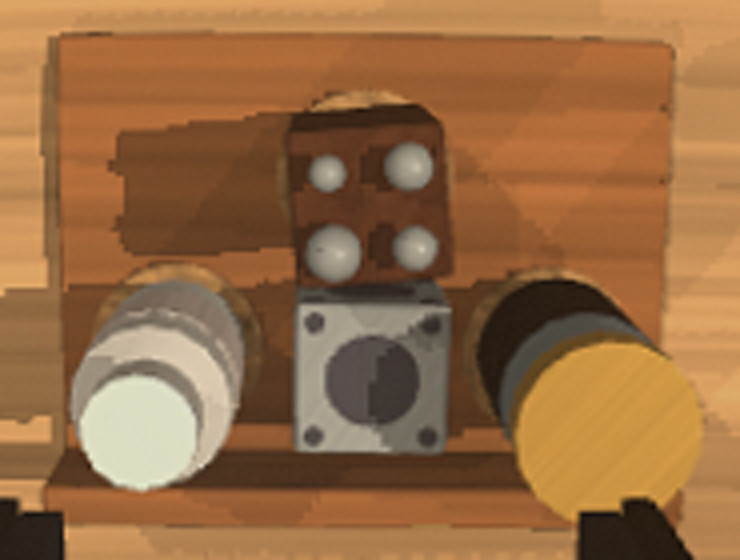

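The crop shows the block's top corners near (296,303), (453,300), (447,452), (296,452). Other points are the lid centre (609,433), the cap centre (139,432), the stand top (290,127)–(452,272), and the rack front corners (60,35) and (672,45).

```bash
python3 - <<'E'
from h import *
d=np.load("pics/w1.npy",allow_pickle=True).item()
def f(n,pts,z):
    uv=[(240+(x-1.5)/4,145+(y-1.5)/4) for x,y in pts];p=plane(d,uv,z)*1000
    print(n,np.round(p,1).tolist(),"mean",np.round(p.mean(0),1));return p
f("rackfront",[(60,35),(672,45)],.010); f("board",[(48,487),(683,490)],.054)
p=f("block",[(296,303),(453,300),(447,452),(296,452)],.054)
p=f("stand",[(288,127),(444,122),(452,272),(299,282)],.095)
f("balls",[(328,173),(409,166),(333,252),(414,248)],.106)
f("lid",[(609,433),(516,433),(702,433),(609,340)],.109)
f("cap",[(139,432),(80,432),(198,432),(139,373)],.111)
f("corkstand",[(365,92),(280,185),(453,185)],.013)
# top cam independent
t=cam("top");hs=cv2.cvtColor(t["img"],cv2.COLOR_RGB2HSV)
cv2.imwrite("pics/t1.png",t["img"][:,:,::-1])
E
```

```text
rackfront [[477.6, 193.6], [479.1, 381.3]] mean [478.3 287.4]
board [[607.4, 193.8], [608.0, 380.5]] mean [607.7 287.2]
block [[552.7, 266.4], [551.6, 310.5], [596.1, 309.8], [596.2, 266.4]] mean [574.2 288.3]
stand [[500.5, 265.0], [499.0, 303.6], [536.7, 306.3], [539.5, 267.8]] mean [518.9 285.7]
balls [[510.8, 274.9], [509.0, 294.4], [530.1, 276.2], [529.0, 295.9]] mean [519.7 285.4]
lid [[574.8, 345.7], [574.8, 322.0], [574.9, 369.9], [551.0, 344.5]] mean [568.9 345.5]
cap [[574.3, 228.4], [574.4, 213.6], [574.2, 243.1], [559.3, 228.8]] mean [570.5 228.5]
corkstand [[495.6, 286.5], [524.0, 260.9], [523.7, 313.6]] mean [514.4 287. ]
```

>>> step_arm --linear '[[20, 14, 0], [0, 0, 0], [0, 0, 40], [0, 0, 40], [0, 0, 40], [0, 0, 40], [0, 0, 0]]' --delta_rot '[[0, 0, 0], [0, 0, -0.07], [0, 0, 0], [0, 0, 0], [0, 0, 0], [0, 0, 0], [0, 0, 0]]' --grip '[64, 64, 64, 64, 64, 64, 64]'

```text
time_s: 5.32
tcp_pos: [0.5182, 0.2816, 0.14]
ee_rot: [[-0.998, -0.068, -0.005], [-0.068, 0.998, -0.005], [0.006, -0.004, -1.0]]
wrist_force: [0.8, 1.3, 0.7]
gripper_width: 0.738
gripper_force: 0.0
```

```bash
python3 - <<'E'
from h import *
P=[]
for i in range(4):
    cam("wrist");s=sense();P.append(s["tcp_pos"])
print(np.round(P,4),np.mean(P,0),s["ee_rot"])
E
```

```text
[[0.5199 0.2828 0.1425]
 [0.5208 0.2837 0.1441]
 [0.5211 0.2842 0.1448]
 [0.5211 0.2844 0.145 ]] [0.52069539 0.28377251 0.14412107] [[-0.99756006 -0.06971823  0.003645  ]
 [-0.06970879  0.99756385  0.00265594]
 [-0.00382128  0.00239537 -0.99998983]]
```

>>> step_arm --linear '[[0, 1.5, 25], [0, 0, 25], [0, 0, 20], [0, 0, 17], [0, 0, 0], [0, 0, 0]]' --delta_rot '[[0, 0, 0], [0, 0, 0], [0, 0, 0], [0, 0, 0], [0, 0, 0], [0, 0, 0]]' --grip '[64, 64, 64, 64, 64, 64]'

```text
time_s: 6.28
tcp_pos: [0.5204, 0.2858, 0.0567]
ee_rot: [[-0.998, -0.07, 0.002], [-0.07, 0.998, 0.001], [-0.002, 0.001, -1.0]]
wrist_force: [0.2, 0.6, 1.0]
gripper_width: 0.738
gripper_force: 0.0
```

>>> step_arm --linear '[[0, 0, 0], [0, 0, 0], [0, 0, 0], [0, 0, 0], [0, 0, 0], [0, 0, 0]]' --delta_rot '[[0, 0, 0], [0, 0, 0], [0, 0, 0], [0, 0, 0], [0, 0, 0], [0, 0, 0]]' --grip '[46, 44, 42, 38, 30, 30]'

```text
time_s: 7.02
tcp_pos: [0.5197, 0.2853, 0.0557]
ee_rot: [[-0.998, -0.07, 0.0], [-0.07, 0.998, 0.0], [-0.0, 0.0, -1.0]]
wrist_force: [0.5, 1.0, 1.6]
gripper_width: 0.454
gripper_force: 29.9
```

```bash
python3 - <<'E'
from h import *
s=sense();print(s["tcp_pos"],s["wrist_force"],s["gripper_width"]*87,s["gripper_force"],s["joints"])
d=cam("wrist");cv2.imwrite("pics/w2.png",d["img"][:,:,::-1])
E
```

```text
[0.51969245 0.2852745  0.05566737] [0.45303025 1.00201116 1.59942432] 39.52589410223189 29.916170351207256 [ 4.44020181e+01  2.84819507e+01 -1.58963824e+01  2.36180073e-03
 -4.56169558e+01 -1.30400588e+02]
```

View pics/w2.png

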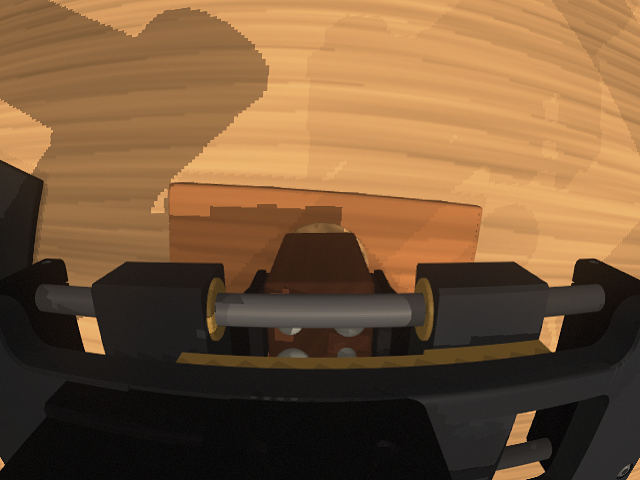

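Stand gripped at 39.5 mm. The picture shows it between the fingers with the rack undisturbed. Next: lift and carry.

>>> step_arm --linear '[[0, 0, -14], [0, 0, -30], [0, 0, -40], [0, 0, -40], [0, 0, 0], [-4, -20.5, 0], [-8, -44, 0], [-8, -44, 0], [-8, -44, 0], [-8, -44, 0]]' --delta_rot '[[0, 0, 0], [0, 0, 0], [0, 0, 0], [0, 0, 0], [0, 0, 0.07], [0, 0, 0], [0, 0, 0], [0, 0, 0], [0, 0, 0], [0, 0, 0]]' --grip '[30, 30, 30, 30, 30, 30, 30, 30, 30, 30]'

```text
time_s: 8.32
tcp_pos: [0.555, 0.0862, 0.1792]
ee_rot: [[-1.0, -0.0, -0.002], [-0.0, 1.0, -0.001], [0.002, -0.001, -1.0]]
wrist_force: [0.2, -0.4, -2.8]
gripper_width: 0.459
gripper_force: 29.9
```

>>> step_arm --linear '[[-8, -44, 0], [-8, -44, 0], [-8, -44, 0], [-8, -44, 0], [-8, -44, 0], [-8, -44, 0], [-8, -44, 0], [-6, -42, 0], [-3, -36, 0], [0, 0, 0]]' --delta_rot '[[0, 0, 0], [0, 0, 0], [0, 0, 0], [0, 0, 0], [0, 0, 0], [0, 0, 0], [0, 0, 0], [0, 0, 0], [0, 0, 0], [0, 0, -0.15]]' --grip '[30, 30, 30, 30, 30, 30, 30, 30, 30, 30]'

```text
time_s: 9.57
tcp_pos: [0.6187, -0.3008, 0.178]
ee_rot: [[-0.989, -0.15, -0.003], [-0.15, 0.989, 0.001], [0.003, 0.001, -1.0]]
wrist_force: [-0.4, 0.1, -3.0]
gripper_width: 0.456
gripper_force: 29.9
```

>>> step_arm --linear '[[0, 0, 30], [0, 0, 35], [0, 0, 32], [0, 0, 20], [0, 0, 9], [0, 0, 3], [0, 0, 1.5], [0, 0, 0.5], [0, 0, 0], [0, 0, 0]]' --delta_rot '[[0, 0, 0], [0, 0, 0], [0, 0, 0], [0, 0, 0], [0, 0, 0], [0, 0, 0], [0, 0, 0], [0, 0, 0], [0, 0, 0], [0, 0, 0]]' --grip '[30, 30, 30, 30, 30, 30, 30, 30, 30, 30]'

```text
time_s: 10.82
tcp_pos: [0.6207, -0.2973, 0.0489]
ee_rot: [[-0.989, -0.149, 0.001], [-0.149, 0.989, -0.0], [-0.001, -0.0, -1.0]]
wrist_force: [0.3, -0.3, -2.6]
gripper_width: 0.457
gripper_force: 29.9
```

>>> step_arm --linear '[[0, 0, 0.7], [0, 0, 0.5], [0, 0, 0], [0, 0, 0], [0, 0, 0], [0, 0, 0], [0, 0, -15], [0, 0, -35], [0, 0, -40], [0, 0, -40]]' --delta_rot '[[0, 0, 0], [0, 0, 0], [0, 0, 0], [0, 0, 0], [0, 0, 0], [0, 0, 0], [0, 0, 0], [0, 0, 0], [0, 0, 0], [0, 0, 0]]' --grip '[30, 30, 30, 41, 46, 64, 64, 64, 64, 64]'

```text
time_s: 12.08
tcp_pos: [0.6207, -0.2974, 0.18]
ee_rot: [[-0.989, -0.149, 0.001], [-0.149, 0.989, -0.001], [-0.001, -0.001, -1.0]]
wrist_force: [0.5, -0.1, -0.3]
gripper_width: 0.732
gripper_force: 0.0
```

```bash
python3 - <<'E'
from h import *
d=cam("wrist");cv2.imwrite("pics/w3.png",d["img"][:,:,::-1]);print(sense()["tcp_pos"])
d=cam("scene");cv2.imwrite("pics/s3.png",d["img"][140:380,160:540,::-1])
E
```

```text
[ 0.62349873 -0.29897874  0.18727507]
```

View pics/s3.png

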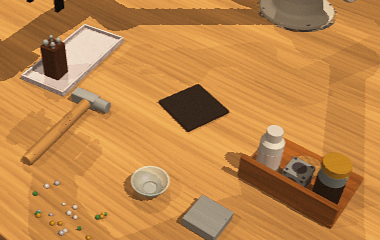

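The crop shows the stand upright at the tray's far end, with nothing else disturbed. Next is the bottle.

>>> step_arm --linear '[[0, 0, 0], [3, 31, 0], [5, 55, 0], [5, 55, 0], [5, 55, 0], [5, 55, 0], [5, 55, 0], [5, 55, 0], [5, 55, 0], [5, 55, 0]]' --delta_rot '[[0, 0, 0.15], [0, 0, 0], [0, 0, 0], [0, 0, 0], [0, 0, 0], [0, 0, 0], [0, 0, 0], [0, 0, 0], [0, 0, 0], [0, 0, 0]]' --grip '[64, 64, 64, 64, 64, 64, 64, 64, 64, 64]'

```text
time_s: 13.42
tcp_pos: [0.5774, 0.1755, 0.1782]
ee_rot: [[-1.0, -0.0, 0.001], [-0.0, 1.0, 0.0], [-0.001, 0.0, -1.0]]
wrist_force: [0.2, 0.3, -0.5]
gripper_width: 0.737
gripper_force: 0.0
```

>>> step_arm --linear '[[3, 55, 0], [0, 0, 0], [0, 0, 0], [0, 0, 0], [0, 0, 0], [0, 0, 0], [0, 0, 0], [0, 0, 0], [0, 0, 0]]' --delta_rot '[[0, 0, 0], [0, 0, -0.1571], [0, 0, -0.1571], [0, 0, -0.1571], [0, 0, -0.1571], [0, 0, -0.1571], [0, 0, 0], [0, 0, 0], [0, 0, 0]]' --grip '[60, 60, 60, 60, 60, 60, 60, 60, 60]'

```text
time_s: 14.55
tcp_pos: [0.5747, 0.2287, 0.1775]
ee_rot: [[-0.708, -0.706, 0.0], [-0.706, 0.708, 0.0], [-0.0, -0.0, -1.0]]
wrist_force: [0.4, 0.1, -0.7]
gripper_width: 0.689
gripper_force: 0.0
```

```bash
python3 - <<'E'
from h import *
s=sense();d=cam("wrist");np.save("pics/w4.npy",d,allow_pickle=True);print(s["tcp_pos"],s["joints"],s["ee_rot"])
im=d["img"][:,:,::-1].copy()
for p,z,r in [((.575,.2288),.111,.015),((.575,.3456),.109,.0245)]:
    a=np.linspace(0,6.28,40);q=proj(d,np.c_[p[0]+r*np.cos(a),p[1]+r*np.sin(a),0*a+z]);cv2.polylines(im,[(q*16).round().astype(np.int32)],True,(0,0,255),1,cv2.LINE_AA,4)
q=proj(d,[[.553,.266,.054],[.553,.310,.054],[.597,.310,.054],[.597,.266,.054]]);cv2.polylines(im,[q.round().astype(int)],True,(255,0,0),1)
cv2.imwrite("pics/w4.png",im)
E
```

```text
[0.57465227 0.22869022 0.17748111] [ 3.66747956e+01  2.33212058e+01 -4.27713241e+00  1.17771436e-03
 -6.23941739e+01 -8.17519925e+01] [[-7.08052121e-01 -7.06160167e-01  1.15696539e-04]
 [-7.06160165e-01  7.08052129e-01  6.34475908e-05]
 [-1.26723342e-04 -3.67760860e-05 -9.99999991e-01]]
```

View pics/w4.png

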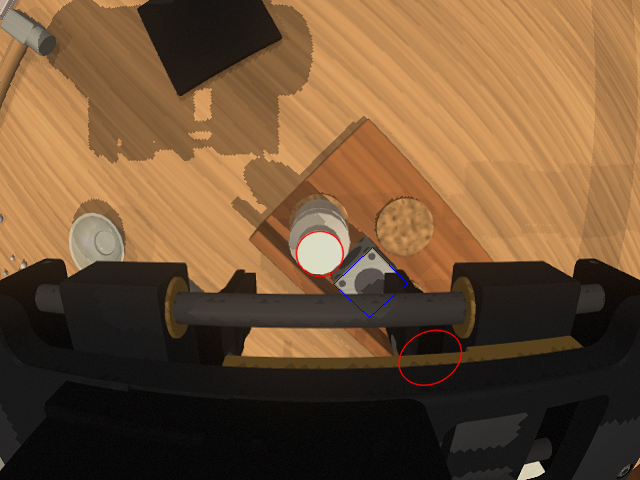

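The projected bottle cap (circle at (319,254)) and block outline line up with the image, so I can descend at 45°.

>>> step_arm --linear '[[0, 0, 30], [0, 0, 35], [0, 0, 30], [0, 0, 18], [0, 0, 6.5], [0, 0, 0], [0, 0, 0], [0, 0, 0], [0, 0, 0], [0, 0, 0]]' --delta_rot '[[0, 0, 0], [0, 0, 0], [0, 0, 0], [0, 0, 0], [0, 0, 0], [0, 0, 0], [0, 0, 0], [0, 0, 0], [0, 0, 0], [0, 0, 0]]' --grip '[60, 60, 60, 60, 60, 60, 52, 48, 46, 44]'

```text
time_s: 15.85
tcp_pos: [0.5748, 0.2288, 0.0582]
ee_rot: [[-0.707, -0.707, 0.001], [-0.707, 0.707, 0.0], [-0.001, -0.0, -1.0]]
wrist_force: [1.6, -0.2, 1.5]
gripper_width: 0.514
gripper_force: 0.4
```

>>> step_arm --linear '[[0, 0, 0], [0, 0, 0], [0, 0, 0], [0, 0, 0]]' --delta_rot '[[0, 0, 0], [0, 0, 0], [0, 0, 0], [0, 0, 0]]' --grip '[40, 34, 34, 34]'

```text
time_s: 16.35
tcp_pos: [0.5749, 0.2287, 0.0581]
ee_rot: [[-0.707, -0.707, 0.001], [-0.707, 0.707, 0.0], [-0.0, -0.0, -1.0]]
wrist_force: [0.4, -0.5, 1.7]
gripper_width: 0.498
gripper_force: 30.0
```

>>> step_arm --linear '[[0, 0, -12], [0, 0, -25], [0, 0, -30], [0, 0, -30], [0, 0, -25], [0, 0, 0], [0, 0, 0], [1, -21, 0], [2, -43, 0], [2, -43, 0]]' --delta_rot '[[0, 0, 0], [0, 0, 0], [0, 0, 0.1571], [0, 0, 0.1571], [0, 0, 0.1571], [0, 0, 0.1571], [0, 0, 0.1571], [0, 0, 0], [0, 0, 0], [0, 0, 0]]' --grip '[34, 34, 34, 34, 34, 34, 34, 34, 34, 34]'

```text
time_s: 17.6
tcp_pos: [0.5688, 0.12, 0.1798]
ee_rot: [[-1.0, -0.002, -0.001], [-0.002, 1.0, -0.0], [0.001, -0.0, -1.0]]
wrist_force: [-0.1, -1.3, -1.3]
gripper_width: 0.498
gripper_force: 30.0
```

>>> step_arm --linear '[[2, -43, 0], [2, -43, 0], [2, -43, 0], [2, -43, 0], [2, -43, 0], [2, -43, 0], [2, -43, 0], [2, -43, 0], [2, -43, 0], [2, -43, 0]]' --delta_rot '[[0, 0, 0], [0, 0, 0], [0, 0, 0], [0, 0, 0], [0, 0, 0], [0, 0, 0], [0, 0, 0], [0, 0, 0], [0, 0, 0], [0, 0, 0]]' --grip '[34, 34, 34, 34, 34, 34, 34, 34, 34, 34]'

```text
time_s: 18.85
tcp_pos: [0.5483, -0.31, 0.1799]
ee_rot: [[-1.0, -0.001, -0.001], [-0.001, 1.0, 0.001], [0.001, 0.001, -1.0]]
wrist_force: [0.2, -0.2, -1.2]
gripper_width: 0.497
gripper_force: 30.0
```

>>> step_arm --linear '[[0, 0, 0], [0, 0, 0], [0, 0, 0], [0, 0, 30], [0, 0, 35], [0, 0, 32], [0, 0, 20], [0, 0, 9], [0, 0, 3], [0, 0, 0]]' --delta_rot '[[0, 0, -0.15], [0, 0, 0], [0, 0, 0], [0, 0, 0], [0, 0, 0], [0, 0, 0], [0, 0, 0], [0, 0, 0], [0, 0, 0], [0, 0, 0]]' --grip '[34, 34, 34, 34, 34, 34, 34, 34, 34, 34]'

```text
time_s: 20.1
tcp_pos: [0.5501, -0.3083, 0.0517]
ee_rot: [[-0.989, -0.15, 0.001], [-0.15, 0.989, -0.001], [-0.001, -0.001, -1.0]]
wrist_force: [0.4, -0.3, -1.2]
gripper_width: 0.497
gripper_force: 30.0
```

>>> step_arm --linear '[[0, 0, 1], [0, 0, 0.5], [0, 0, 0], [0, 0, 0], [0, 0, 0], [0, 0, 0], [0, 0, -15], [0, 0, -35], [0, 0, -40], [0, 0, -38]]' --delta_rot '[[0, 0, 0], [0, 0, 0], [0, 0, 0], [0, 0, 0], [0, 0, 0], [0, 0, 0], [0, 0, 0], [0, 0, 0], [0, 0, 0], [0, 0, 0.15]]' --grip '[34, 34, 34, 45, 50, 60, 60, 60, 60, 60]'

```text
time_s: 21.35
tcp_pos: [0.5497, -0.3084, 0.18]
ee_rot: [[-1.0, 0.004, 0.002], [0.004, 1.0, -0.001], [-0.002, -0.001, -1.0]]
wrist_force: [0.2, -0.6, 0.2]
gripper_width: 0.686
gripper_force: 0.0
```

>>> step_arm --linear '[[-1, 34, 0], [-2, 62, 0], [-2, 62, 0], [-2, 62, 0], [-2, 62, 0], [-2, 62, 0], [-3, 62, 0], [-3, 62, 0], [-3, 62, 0], [-3, 62, 0]]' --delta_rot '[[0, 0, 0], [0, 0, 0], [0, 0, 0], [0, 0, 0], [0, 0, 0], [0, 0, 0], [0, 0, 0], [0, 0, 0], [0, 0, 0], [0, 0, 0]]' --grip '[64, 64, 64, 64, 64, 64, 64, 64, 64, 64]'

```text
time_s: 22.6
tcp_pos: [0.5727, 0.2859, 0.1789]
ee_rot: [[-1.0, -0.0, 0.002], [-0.0, 1.0, 0.001], [-0.002, 0.001, -1.0]]
wrist_force: [1.3, -0.1, -0.2]
gripper_width: 0.732
gripper_force: 0.0
```

>>> step_arm --linear '[[-2, 62, 0], [0, 0, 0], [0, 0, 0], [0, 0, 0], [0, 0, 0], [0, 0, 0], [0, 0, 0], [0, 0, 0], [0, 0, 0]]' --delta_rot '[[0, 0, 0], [0, 0, -0.1571], [0, 0, -0.1571], [0, 0, -0.1571], [0, 0, -0.1571], [0, 0, -0.1571], [0, 0, 0], [0, 0, 0], [0, 0, 0]]' --grip '[64, 64, 64, 64, 64, 64, 64, 64, 64]'

```text
time_s: 23.72
tcp_pos: [0.5747, 0.3457, 0.1776]
ee_rot: [[-0.708, -0.706, 0.0], [-0.706, 0.708, 0.0], [-0.0, 0.0, -1.0]]
wrist_force: [-0.1, 0.1, 1.2]
gripper_width: 0.734
gripper_force: 0.0
```

```bash
python3 - <<'E'
from h import *
s=sense();d=cam("wrist");print(s["tcp_pos"])
im=d["img"][:,:,::-1].copy()
for p,z,r in [((.575,.3456),.109,.0245)]:
    a=np.linspace(0,6.28,40);q=proj(d,np.c_[p[0]+r*np.cos(a),p[1]+r*np.sin(a),0*a+z]);cv2.polylines(im,[(q*16).round().astype(np.int32)],True,(0,0,255),1,cv2.LINE_AA,4)
q=proj(d,[[.553,.266,.054],[.553,.310,.054],[.597,.310,.054],[.597,.266,.054]]);cv2.polylines(im,[q.round().astype(int)],True,(255,0,0),1)
t=cam("scene")["img"][140:380,160:540,::-1]
cv2.imwrite("pics/w5.png",np.vstack([im[120:360,130:510],t]))
E
```

```text
[0.57468127 0.34573016 0.1776034 ]
```

View pics/w5.png

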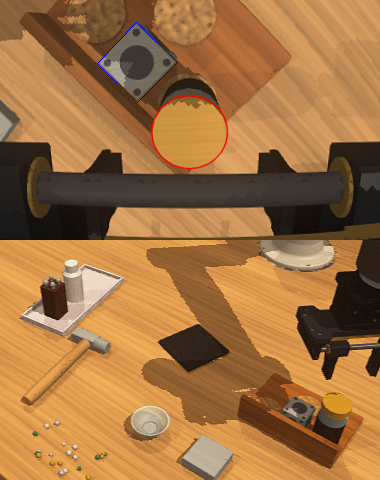

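The bottle stands upright in the tray beside the stand. The jar lid lies on its projected circle, so the jar is next.

>>> step_arm --linear '[[0, 0, 30], [0, 0, 35], [0, 0, 30], [0, 0, 18], [0, 0, 6.5], [0, 0, 0], [0, 0, 0], [0, 0, 0], [0, 0, 0], [0, 0, 0]]' --delta_rot '[[0, 0, 0], [0, 0, 0], [0, 0, 0], [0, 0, 0], [0, 0, 0], [0, 0, 0], [0, 0, 0], [0, 0, 0], [0, 0, 0], [0, 0, 0]]' --grip '[64, 64, 64, 64, 64, 64, 58, 53, 51, 49]'

```text
time_s: 25.08
tcp_pos: [0.5747, 0.3458, 0.0581]
ee_rot: [[-0.707, -0.707, 0.0], [-0.707, 0.707, 0.0], [-0.0, -0.0, -1.0]]
wrist_force: [-0.6, -0.1, -0.7]
gripper_width: 0.573
gripper_force: 0.2
```

>>> step_arm --linear '[[0, 0, 0], [0, 0, 0], [0, 0, 0], [0, 0, 0]]' --delta_rot '[[0, 0, 0], [0, 0, 0], [0, 0, 0], [0, 0, 0]]' --grip '[45, 38, 38, 38]'

```text
time_s: 25.58
tcp_pos: [0.5749, 0.3457, 0.0581]
ee_rot: [[-0.707, -0.707, 0.0], [-0.707, 0.707, 0.0], [-0.0, -0.0, -1.0]]
wrist_force: [-0.1, -1.0, 0.9]
gripper_width: 0.552
gripper_force: 30.3
```

>>> step_arm --linear '[[0, 0, -12], [0, 0, -25], [0, 0, -30], [0, 0, -30], [0, 0, -25], [0, 0, 0], [0, 0, 0], [3, -17, 0], [6, -42, 0], [6, -42, 0]]' --delta_rot '[[0, 0, 0], [0, 0, 0], [0, 0, 0.1571], [0, 0, 0.1571], [0, 0, 0.1571], [0, 0, 0.1571], [0, 0, 0.1571], [0, 0, 0], [0, 0, 0], [0, 0, 0]]' --grip '[38, 38, 38, 38, 38, 38, 38, 38, 38, 38]'

```text
time_s: 26.82
tcp_pos: [0.5587, 0.2428, 0.1797]
ee_rot: [[-1.0, -0.003, -0.001], [-0.003, 1.0, -0.001], [0.001, -0.001, -1.0]]
wrist_force: [0.3, 0.3, -2.1]
gripper_width: 0.552
gripper_force: 30.4
```

>>> step_arm --linear '[[6, -42, 0], [6, -42, 0], [6, -42, 0], [6, -42, 0], [6, -42, 0], [6, -42, 0], [6, -42, 0], [6, -42, 0], [6, -42, 0], [6, -42, 0]]' --delta_rot '[[0, 0, 0], [0, 0, 0], [0, 0, 0], [0, 0, 0], [0, 0, 0], [0, 0, 0], [0, 0, 0], [0, 0, 0], [0, 0, 0], [0, 0, 0]]' --grip '[38, 38, 38, 38, 38, 38, 38, 38, 38, 38]'

```text
time_s: 28.08
tcp_pos: [0.4981, -0.1769, 0.1801]
ee_rot: [[-1.0, -0.002, -0.0], [-0.002, 1.0, 0.0], [0.0, 0.0, -1.0]]
wrist_force: [0.8, 0.5, -1.7]
gripper_width: 0.555
gripper_force: 30.4
```

>>> step_arm --linear '[[6, -42, 0], [6, -42, 0], [6, -42, 0], [3, -18, 0], [0, 0, 0], [0, 0, 0], [0, 0, 0]]' --delta_rot '[[0, 0, 0], [0, 0, 0], [0, 0, 0], [0, 0, 0], [0, 0, -0.15], [0, 0, 0], [0, 0, 0]]' --grip '[38, 38, 38, 38, 38, 38, 38]'

```text
time_s: 28.95
tcp_pos: [0.4783, -0.3187, 0.1799]
ee_rot: [[-0.989, -0.148, -0.0], [-0.148, 0.989, 0.0], [0.0, 0.0, -1.0]]
wrist_force: [0.5, 0.5, -0.5]
gripper_width: 0.553
gripper_force: 30.4
```

>>> step_arm --linear '[[0, 0, 30], [0, 0, 35], [0, 0, 32], [0, 0, 20], [0, 0, 9], [0, 0, 3], [0, 0, 0]]' --delta_rot '[[0, 0, 0], [0, 0, 0], [0, 0, 0], [0, 0, 0], [0, 0, 0], [0, 0, 0], [0, 0, 0]]' --grip '[38, 38, 38, 38, 38, 38, 38]'

```text
time_s: 29.82
tcp_pos: [0.4791, -0.3194, 0.0516]
ee_rot: [[-0.989, -0.149, 0.001], [-0.149, 0.989, -0.001], [-0.001, -0.001, -1.0]]
wrist_force: [-0.2, -0.1, -1.4]
gripper_width: 0.553
gripper_force: 30.3
```

>>> step_arm --linear '[[0, 0, 1], [0, 0, 0.5], [0, 0, 0], [0, 0, 0], [0, 0, 0], [0, 0, 0], [0, 0, -15], [0, 0, -35], [0, 0, -40], [0, 0, -38]]' --delta_rot '[[0, 0, 0], [0, 0, 0], [0, 0, 0], [0, 0, 0], [0, 0, 0], [0, 0, 0], [0, 0, 0], [0, 0, 0], [0, 0, 0], [0, 0, 0.15]]' --grip '[38, 38, 38, 50, 55, 64, 64, 64, 64, 64]'

```text
time_s: 31.08
tcp_pos: [0.4787, -0.3194, 0.1799]
ee_rot: [[-1.0, 0.004, 0.001], [0.004, 1.0, -0.001], [-0.001, -0.001, -1.0]]
wrist_force: [0.3, 1.4, 0.1]
gripper_width: 0.735
gripper_force: 0.0
```

>>> step_arm --linear '[[-5, 32, 0], [-9, 57, 0], [-9, 57, 0], [-9, 57, 0], [-9, 57, 0], [-9, 57, 0], [-9, 57, 0], [-9, 57, 0], [-9, 57, 0], [-9, 57, 0]]' --delta_rot '[[0, 0, 0], [0, 0, 0], [0, 0, 0], [0, 0, 0], [0, 0, 0], [0, 0, 0], [0, 0, 0], [0, 0, 0], [0, 0, 0], [0, 0, 0]]' --grip '[64, 64, 64, 64, 64, 64, 64, 64, 64, 64]'

```text
time_s: 32.33
tcp_pos: [0.5649, 0.2278, 0.1788]
ee_rot: [[-1.0, -0.0, 0.002], [-0.0, 1.0, 0.001], [-0.002, 0.001, -1.0]]
wrist_force: [0.5, -0.4, 0.2]
gripper_width: 0.73
gripper_force: 0.0
```

>>> step_arm --linear '[[-10, 62, 0], [0, 0, 0], [0, 0, 0], [0, 0, 0], [0, 0, 0]]' --delta_rot '[[0, 0, 0], [0, 0, 0], [0, 0, 0], [0, 0, 0], [0, 0, 0]]' --grip '[64, 64, 64, 64, 64]'

```text
time_s: 32.95
tcp_pos: [0.5747, 0.2862, 0.1779]
ee_rot: [[-1.0, 0.002, 0.0], [0.002, 1.0, 0.0], [-0.0, 0.0, -1.0]]
wrist_force: [-0.4, 0.0, -0.3]
gripper_width: 0.737
gripper_force: 0.0
```

```bash
python3 - <<'E'
from h import *
s=sense();d=cam("wrist");print(s["tcp_pos"],s["ee_rot"][1])
im=d["img"][:,:,::-1].copy()
q=proj(d,[[.553,.266,.054],[.553,.310,.054],[.597,.310,.054],[.597,.266,.054]]);cv2.polylines(im,[q.round().astype(int)],True,(255,0,0),1)
t=cam("scene")["img"][140:380,160:540,::-1]
cv2.imwrite("pics/w6.png",np.vstack([im[120:360,130:510],t]))
t=cam("top");g=t["img"].max(2)<45; n,l,st,ce=cv2.connectedComponentsWithStats(g.astype(np.uint8))
i=l[294,320];print("pad dark",rect(t,l==i,.008))
E
```

```text
[0.57471475 0.28622954 0.17793346] [1.63744536e-03 9.99998620e-01 2.79670500e-04]
pad dark [511.6  13.9 105.9 105.4  71.8]
```

View pics/w6.png

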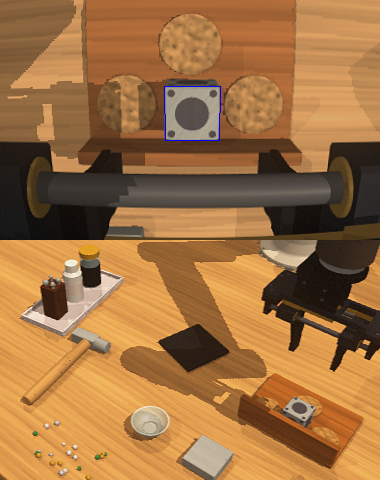

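All three stand upright in the tray. The block outline fits at crop (192,113), so I descend on the block.

>>> step_arm --linear '[[0, 0.5, 30], [0, 0, 40], [0, 0, 35], [0, 0, 25], [0, 0, 15], [0, 0, 8], [0, 0, 4], [0, 0, 0], [0, 0, 0], [0, 0, 0]]' --delta_rot '[[0, 0, 0], [0, 0, 0], [0, 0, 0], [0, 0, 0], [0, 0, 0], [0, 0, 0], [0, 0, 0], [0, 0, 0], [0, 0, 0], [0, 0, 0]]' --grip '[64, 64, 64, 64, 64, 64, 64, 64, 64, 64]'

```text
time_s: 34.35
tcp_pos: [0.5749, 0.2882, 0.021]
ee_rot: [[-1.0, 0.0, 0.001], [0.0, 1.0, 0.001], [-0.001, 0.001, -1.0]]
wrist_force: [-0.3, 0.3, 0.1]
gripper_width: 0.735
gripper_force: 0.0
```

>>> step_arm --linear '[[0, 0, 0], [0, 0, 0], [0, 0, 0], [0, 0, 0], [0, 0, 0], [0, 0, 0]]' --delta_rot '[[0, 0, 0], [0, 0, 0], [0, 0, 0], [0, 0, 0], [0, 0, 0], [0, 0, 0]]' --grip '[52, 48, 46, 42, 34, 34]'

```text
time_s: 35.1
tcp_pos: [0.5746, 0.2878, 0.0203]
ee_rot: [[-1.0, 0.0, -0.0], [0.0, 1.0, -0.0], [0.0, -0.0, -1.0]]
wrist_force: [0.3, -0.7, -1.0]
gripper_width: 0.5
gripper_force: 30.0
```

>>> step_arm --linear '[[0, 0, -10], [0, 0, -22], [0, 0, -28], [0, 0, -25], [0, 0, -15], [5, -22, 0], [9, -42, 0], [9, -42, 0], [9, -42, 0], [9, -42, 0]]' --delta_rot '[[0, 0, 0], [0, 0, 0], [0, 0, 0], [0, 0, 0], [0, 0, 0], [0, 0, 0], [0, 0, 0], [0, 0, 0], [0, 0, 0], [0, 0, 0]]' --grip '[34, 34, 34, 34, 34, 34, 34, 34, 34, 34]'

```text
time_s: 36.35
tcp_pos: [0.5324, 0.0965, 0.1198]
ee_rot: [[-1.0, 0.0, -0.002], [0.0, 1.0, -0.0], [0.002, -0.0, -1.0]]
wrist_force: [0.5, 0.2, -4.4]
gripper_width: 0.501
gripper_force: 30.0
```

>>> step_arm --linear '[[9, -42, 0], [9, -30, 0], [4, -12, 0], [0, 0, 0], [0, 0, 0], [0, 0, 0], [0, 0, 0]]' --delta_rot '[[0, 0, 0], [0, 0, 0], [0, 0, 0], [0, 0, 0.159], [0, 0, 0.159], [0, 0, 0], [0, 0, 0]]' --grip '[34, 34, 34, 34, 34, 34, 34]'

```text
time_s: 37.22
tcp_pos: [0.5115, 0.0143, 0.1202]
ee_rot: [[-0.951, 0.31, -0.0], [0.31, 0.951, 0.0], [0.0, -0.0, -1.0]]
wrist_force: [0.8, -0.5, -5.2]
gripper_width: 0.506
gripper_force: 30.0
```

```bash
python3 - <<'E'
from h import *
s=sense();print(s["tcp_pos"],s["ee_rot"][0],s["wrist_force"],s["gripper_width"])
ims=[]
t=np.radians(-18.2);R=np.array([[np.cos(t),-np.sin(t)],[np.sin(t),np.cos(t)]])
c=np.array([[-55,-55],[55,-55],[55,55],[-55,55]])@R.T/1000+[.512,.0138]
for n,sl in [("wrist",(slice(0,300),slice(130,510))),("scene",(slice(140,380),slice(160,540)))]:
    d=cam(n);im=d["img"][:,:,::-1].copy();q=proj(d,np.c_[c,np.full(4,.008)]);cv2.polylines(im,[(q*16).round().astype(np.int32)],True,(0,0,255),1,cv2.LINE_AA,4);ims.append(im[sl])
cv2.imwrite("pics/w7.png",np.vstack(ims))
E
```

```text
[0.51154913 0.01426167 0.12020698] [-9.50636856e-01  3.10305488e-01 -2.68834689e-04] [ 0.78849779 -0.48914984 -5.17728561] 0.5059988077062284
```

View pics/w7.png

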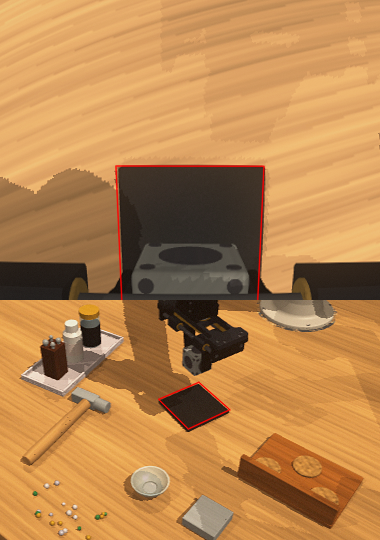

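The pad outline fits in both views, and the block hangs level above it. Lowering.

>>> step_arm --linear '[[0, 0, 20], [0, 0, 30], [0, 0, 25], [0, 0, 15], [0, 0, 7], [0, 0, 3], [0, 0, 1], [0, 0, 0], [0, 0, 0]]' --delta_rot '[[0, 0, 0], [0, 0, 0], [0, 0, 0], [0, 0, 0], [0, 0, 0], [0, 0, 0], [0, 0, 0], [0, 0, 0], [0, 0, 0]]' --grip '[34, 34, 34, 34, 34, 34, 34, 34, 34]'

```text
time_s: 38.45
tcp_pos: [0.5119, 0.014, 0.0198]
ee_rot: [[-0.95, 0.313, 0.001], [0.313, 0.95, 0.0], [-0.001, 0.001, -1.0]]
wrist_force: [0.3, 0.5, -4.8]
gripper_width: 0.503
gripper_force: 30.0
```

>>> step_arm --linear '[[0, 0, 0.5], [0, 0, 0.3], [0, 0, 0]]' --delta_rot '[[0, 0, 0], [0, 0, 0], [0, 0, 0]]' --grip '[34, 34, 34]'

```text
time_s: 38.83
tcp_pos: [0.5115, 0.0139, 0.0185]
ee_rot: [[-0.95, 0.313, -0.0], [0.313, 0.95, -0.0], [0.0, -0.0, -1.0]]
wrist_force: [0.0, -0.6, -4.6]
gripper_width: 0.502
gripper_force: 30.0
```

>>> step_arm --linear '[[0, 0, 0.4], [0, 0, 0.3], [0, 0, 0], [0, 0, 0]]' --delta_rot '[[0, 0, 0], [0, 0, 0], [0, 0, 0], [0, 0, 0]]' --grip '[34, 34, 34, 34]'

```text
time_s: 39.33
tcp_pos: [0.5116, 0.0139, 0.0183]
ee_rot: [[-0.95, 0.313, 0.0], [0.313, 0.95, -0.0], [-0.0, 0.0, -1.0]]
wrist_force: [-2.4, 1.5, 1.8]
gripper_width: 0.505
gripper_force: 30.0
```

>>> step_arm --linear '[[0, 0, 0], [0, 0, 0], [0, 0, 0], [0, 0, -12], [0, 0, -32], [0, 0, -40], [0, 0, -40], [0, 0, -35.5], [0, 0, 0], [0, 0, 0]]' --delta_rot '[[0, 0, 0], [0, 0, 0], [0, 0, 0], [0, 0, 0], [0, 0, 0], [0, 0, 0], [0, 0, -0.159], [0, 0, -0.159], [0, 0, 0], [0, 0, 0]]' --grip '[46, 52, 64, 64, 64, 64, 64, 64, 64, 64]'

```text
time_s: 40.58
tcp_pos: [0.5111, 0.0139, 0.1774]
ee_rot: [[-1.0, 0.001, -0.0], [0.001, 1.0, 0.0], [0.0, 0.0, -1.0]]
wrist_force: [0.4, -0.2, -0.5]
gripper_width: 0.734
gripper_force: 0.0
```

```bash
python3 - <<'E'
from h import *
s=sense();print(s["tcp_pos"],s["ee_rot"][0])
ims=[]
t=np.radians(-18.2);R=np.array([[np.cos(t),-np.sin(t)],[np.sin(t),np.cos(t)]])
c=np.array([[-22,-22],[22,-22],[22,22],[-22,22]])@R.T/1000+[.5118,.0139]
for n,sl in [("wrist",(slice(60,300),slice(130,510))),("scene",(slice(140,380),slice(160,540)))]:
    d=cam(n);im=d["img"][:,:,::-1].copy();q=proj(d,np.c_[c,np.full(4,.052)]);cv2.polylines(im,[(q*16).round().astype(np.int32)],True,(0,0,255),1,cv2.LINE_AA,4);ims.append(im[sl])
cv2.imwrite("pics/w8.png",np.vstack(ims))
E
```

```text
[0.51106198 0.01388371 0.17743252] [-9.99999164e-01  1.28658044e-03 -1.28760582e-04]
```

View pics/w8.png

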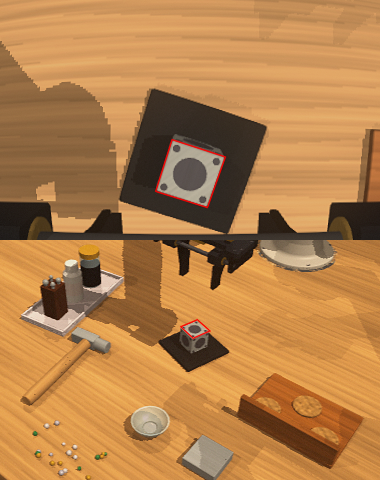

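The block sits flat and centred on the pad at the predicted outline, crop (190,172). Now I return the jar.

>>> step_arm --linear '[[5, -53, 0], [5.5, -56, 0], [5.5, -56, 0], [5.5, -56, 0], [5.5, -56, 0], [5.5, -56, 0], [0, 0, 0], [0, 0, 0], [0, 0, 0]]' --delta_rot '[[0, 0, 0], [0, 0, 0], [0, 0, 0], [0, 0, 0], [0, 0, 0], [0, 0, 0], [0, 0, -0.15], [0, 0, 0], [0, 0, 0]]' --grip '[64, 64, 64, 64, 64, 64, 64, 64, 64]'

```text
time_s: 41.8
tcp_pos: [0.4788, -0.3185, 0.1767]
ee_rot: [[-0.989, -0.148, -0.001], [-0.148, 0.989, 0.0], [0.001, 0.001, -1.0]]
wrist_force: [0.8, -0.9, 0.6]
gripper_width: 0.736
gripper_force: 0.0
```

>>> step_arm --linear '[[0, 0, 30], [0, 0, 35], [0, 0, 30], [0, 0, 20], [0, 0, 9], [0, 0, 4], [0, 0, 0], [0, 0, 0]]' --delta_rot '[[0, 0, 0], [0, 0, 0], [0, 0, 0], [0, 0, 0], [0, 0, 0], [0, 0, 0], [0, 0, 0], [0, 0, 0]]' --grip '[64, 64, 64, 64, 64, 64, 64, 64]'

```text
time_s: 42.8
tcp_pos: [0.4796, -0.3192, 0.0502]
ee_rot: [[-0.989, -0.149, 0.002], [-0.149, 0.989, -0.001], [-0.001, -0.001, -1.0]]
wrist_force: [0.4, -0.0, -0.2]
gripper_width: 0.734
gripper_force: 0.0
```

>>> step_arm --linear '[[0, 0, 0], [0, 0, 0], [0, 0, 0], [0, 0, 0], [0, 0, 0], [0, 0, 0]]' --delta_rot '[[0, 0, 0], [0, 0, 0], [0, 0, 0], [0, 0, 0], [0, 0, 0], [0, 0, 0]]' --grip '[53, 51, 49, 45, 38, 38]'

```text
time_s: 43.55
tcp_pos: [0.4791, -0.3192, 0.0495]
ee_rot: [[-0.989, -0.149, 0.0], [-0.149, 0.989, -0.0], [-0.0, -0.0, -1.0]]
wrist_force: [0.1, -1.0, 0.8]
gripper_width: 0.554
gripper_force: 30.0
```

>>> step_arm --linear '[[0, 0, -12], [0, 0, -28], [0, 0, -36], [0, 0, -34], [0, 0, -20.5], [-3, 17, 0], [-6, 42, 0], [-6, 42, 0], [-6, 42, 0], [-6, 42, 0]]' --delta_rot '[[0, 0, 0], [0, 0, 0], [0, 0, 0], [0, 0, 0], [0, 0, 0.15], [0, 0, 0], [0, 0, 0], [0, 0, 0], [0, 0, 0], [0, 0, 0]]' --grip '[38, 38, 38, 38, 38, 38, 38, 38, 38, 38]'

```text
time_s: 44.8
tcp_pos: [0.5049, -0.1317, 0.1787]
ee_rot: [[-1.0, -0.002, -0.003], [-0.002, 1.0, 0.001], [0.003, 0.001, -1.0]]
wrist_force: [0.6, -0.7, -1.6]
gripper_width: 0.552
gripper_force: 30.0
```

>>> step_arm --linear '[[-6, 42, 0], [-6, 42, 0], [-6, 42, 0], [-6, 42, 0], [-6, 42, 0], [-6, 42, 0], [-6, 42, 0], [-6, 42, 0], [-6, 42, 0], [-6, 42, 0]]' --delta_rot '[[0, 0, 0], [0, 0, 0], [0, 0, 0], [0, 0, 0], [0, 0, 0], [0, 0, 0], [0, 0, 0], [0, 0, 0], [0, 0, 0], [0, 0, 0]]' --grip '[38, 38, 38, 38, 38, 38, 38, 38, 38, 38]'

```text
time_s: 46.05
tcp_pos: [0.5645, 0.2876, 0.1783]
ee_rot: [[-1.0, -0.002, -0.003], [-0.002, 1.0, -0.001], [0.003, -0.001, -1.0]]
wrist_force: [0.5, -0.3, -2.1]
gripper_width: 0.549
gripper_force: 30.0
```

>>> step_arm --linear '[[-6, 42, 0], [-3, 18, 0], [0, 0, 0], [0, 0, 0], [0, 0, 0], [0, 0, 0], [0, 0, 0], [0, 0, 0], [0, 0, 0], [0, 0, 0]]' --delta_rot '[[0, 0, 0], [0, 0, 0], [0, 0, -0.1571], [0, 0, -0.1571], [0, 0, -0.1571], [0, 0, -0.1571], [0, 0, -0.1571], [0, 0, 0], [0, 0, 0], [0, 0, 0]]' --grip '[38, 38, 38, 38, 38, 38, 38, 38, 38, 38]'

```text
time_s: 47.3
tcp_pos: [0.5749, 0.3458, 0.1797]
ee_rot: [[-0.708, -0.706, -0.0], [-0.706, 0.708, -0.0], [0.0, 0.0, -1.0]]
wrist_force: [0.4, -0.2, -1.9]
gripper_width: 0.553
gripper_force: 30.0
```

>>> step_arm --linear '[[0, 0, 25], [0, 0, 35], [0, 0, 30], [0, 0, 18], [0, 0, 8], [0, 0, 4], [0, 0, 1], [0, 0, 0.5], [0, 0, 0], [0, 0, 0]]' --delta_rot '[[0, 0, 0], [0, 0, 0], [0, 0, 0], [0, 0, 0], [0, 0, 0], [0, 0, 0], [0, 0, 0], [0, 0, 0], [0, 0, 0], [0, 0, 0]]' --grip '[38, 38, 38, 38, 38, 38, 38, 38, 38, 38]'

```text
time_s: 48.55
tcp_pos: [0.5752, 0.346, 0.0587]
ee_rot: [[-0.707, -0.707, 0.0], [-0.707, 0.707, 0.0], [-0.001, -0.0, -1.0]]
wrist_force: [0.2, -0.5, -2.8]
gripper_width: 0.555
gripper_force: 30.0
```

>>> step_arm --linear '[[0, 0, 0.5], [0, 0, 0.3], [0, 0, 0], [0, 0, 0]]' --delta_rot '[[0, 0, 0], [0, 0, 0], [0, 0, 0], [0, 0, 0]]' --grip '[38, 38, 38, 38]'

```text
time_s: 49.05
tcp_pos: [0.5751, 0.3459, 0.0575]
ee_rot: [[-0.707, -0.707, -0.0], [-0.707, 0.707, -0.0], [0.0, -0.0, -1.0]]
wrist_force: [-0.6, 0.5, -2.2]
gripper_width: 0.551
gripper_force: 30.0
```

>>> step_arm --linear '[[0, 0, 0.4], [0, 0, 0], [0, 0, 0], [0, 0, 0], [0, 0, 0], [0, 0, -15], [0, 0, -35], [0, 0, -40], [0, 0, -30], [0, 0, 0]]' --delta_rot '[[0, 0, 0], [0, 0, 0], [0, 0, 0], [0, 0, 0], [0, 0, 0], [0, 0, 0], [0, 0, 0], [0, 0, 0.1571], [0, 0, 0.1571], [0, 0, 0.1571]]' --grip '[38, 38, 49, 54, 64, 64, 64, 64, 64, 64]'

```text
time_s: 50.3
tcp_pos: [0.5768, 0.3471, 0.1825]
ee_rot: [[-0.953, -0.304, 0.007], [-0.304, 0.953, 0.005], [-0.008, 0.003, -1.0]]
wrist_force: [-0.3, 0.6, -1.1]
gripper_width: 0.734
gripper_force: 0.0
```

>>> step_arm --linear '[[0, 0, 0], [0, 0, 0], [1, -36, 0], [2, -60, 0], [2, -60, 0], [2, -60, 0], [2, -60, 0], [2, -60, 0], [2, -60, 0], [2, -60, 0]]' --delta_rot '[[0, 0, 0.1571], [0, 0, 0.1571], [0, 0, 0], [0, 0, 0], [0, 0, 0], [0, 0, 0], [0, 0, 0], [0, 0, 0], [0, 0, 0], [0, 0, 0]]' --grip '[60, 60, 60, 60, 60, 60, 60, 60, 60, 60]'

```text
time_s: 51.55
tcp_pos: [0.5602, -0.112, 0.1788]
ee_rot: [[-1.0, -0.0, 0.003], [-0.0, 1.0, -0.0], [-0.003, -0.0, -1.0]]
wrist_force: [1.4, -0.1, -0.8]
gripper_width: 0.687
gripper_force: 0.0
```

>>> step_arm --linear '[[2, -60, 0], [3, -60, 0], [3, -60, 0], [2, -18, 0], [0, 0, 0], [0, 0, 0], [0, 0, 0], [0, 0, 0]]' --delta_rot '[[0, 0, 0], [0, 0, 0], [0, 0, 0], [0, 0, 0], [0, 0, -0.15], [0, 0, 0], [0, 0, 0], [0, 0, 0]]' --grip '[60, 60, 60, 60, 60, 60, 60, 60]'

```text
time_s: 52.55
tcp_pos: [0.5502, -0.3074, 0.1775]
ee_rot: [[-0.989, -0.149, 0.0], [-0.149, 0.989, -0.0], [-0.0, -0.0, -1.0]]
wrist_force: [-1.0, 0.3, 0.2]
gripper_width: 0.693
gripper_force: 0.0
```

>>> step_arm --linear '[[0, -0.5, 30], [0, 0, 35], [0, 0, 30], [0, 0, 20], [0, 0, 9], [0, 0, 3.5], [0, 0, 0], [0, 0, 0]]' --delta_rot '[[0, 0, 0], [0, 0, 0], [0, 0, 0], [0, 0, 0], [0, 0, 0], [0, 0, 0], [0, 0, 0], [0, 0, 0]]' --grip '[60, 60, 60, 60, 60, 60, 60, 60]'

```text
time_s: 53.55
tcp_pos: [0.5507, -0.3087, 0.0506]
ee_rot: [[-0.989, -0.149, 0.002], [-0.149, 0.989, -0.001], [-0.002, -0.001, -1.0]]
wrist_force: [-0.2, 0.8, 0.4]
gripper_width: 0.686
gripper_force: 0.0
```

>>> step_arm --linear '[[0, 0, 0], [0, 0, 0], [0, 0, 0], [0, 0, 0], [0, 0, 0], [0, 0, 0]]' --delta_rot '[[0, 0, 0], [0, 0, 0], [0, 0, 0], [0, 0, 0], [0, 0, 0], [0, 0, 0]]' --grip '[49, 47, 45, 40, 34, 34]'

```text
time_s: 54.3
tcp_pos: [0.5501, -0.3086, 0.0497]
ee_rot: [[-0.989, -0.149, 0.0], [-0.149, 0.989, -0.0], [-0.0, -0.0, -1.0]]
wrist_force: [-0.4, -0.7, 0.2]
gripper_width: 0.496
gripper_force: 30.0
```

>>> step_arm --linear '[[0, 0, -12], [0, 0, -28], [0, 0, -36], [0, 0, -34], [0, 0, -20], [-1, 21, 0], [-2, 43, 0], [-2, 43, 0], [-2, 43, 0], [-2, 43, 0]]' --delta_rot '[[0, 0, 0], [0, 0, 0], [0, 0, 0], [0, 0, 0], [0, 0, 0.15], [0, 0, 0], [0, 0, 0], [0, 0, 0], [0, 0, 0], [0, 0, 0]]' --grip '[34, 34, 34, 34, 34, 34, 34, 34, 34, 34]'

```text
time_s: 55.55
tcp_pos: [0.558, -0.1132, 0.1788]
ee_rot: [[-1.0, -0.002, -0.002], [-0.002, 1.0, 0.0], [0.002, 0.0, -1.0]]
wrist_force: [0.2, -0.4, -1.6]
gripper_width: 0.498
gripper_force: 30.0
```

>>> step_arm --linear '[[-2, 43, 0], [-2, 43, 0], [-2, 43, 0], [-2, 43, 0], [-2, 43, 0], [-2, 43, 0], [-2, 43, 0], [-2, 43, 0], [0, 0, 0], [0, 0, 0]]' --delta_rot '[[0, 0, 0], [0, 0, 0], [0, 0, 0], [0, 0, 0], [0, 0, 0], [0, 0, 0], [0, 0, 0], [0, 0, 0], [0, 0, -0.1571], [0, 0, -0.1571]]' --grip '[34, 34, 34, 34, 34, 34, 34, 34, 34, 34]'

```text
time_s: 56.8
tcp_pos: [0.5735, 0.2297, 0.1783]
ee_rot: [[-0.948, -0.317, -0.003], [-0.317, 0.948, -0.001], [0.003, -0.0, -1.0]]
wrist_force: [-0.3, -0.4, -1.2]
gripper_width: 0.496
gripper_force: 30.0
```

>>> step_arm --linear '[[0, 0, 0], [0, 0, 0], [0, 0, 0], [0, 0, 0], [0, 0, 0], [0, 0, 0], [0, 0, 0]]' --delta_rot '[[0, 0, -0.1571], [0, 0, -0.1571], [0, 0, -0.1571], [0, 0, 0], [0, 0, 0], [0, 0, 0], [0, 0, 0]]' --grip '[34, 34, 34, 34, 34, 34, 34]'

```text
time_s: 57.68
tcp_pos: [0.5751, 0.2284, 0.1796]
ee_rot: [[-0.708, -0.707, -0.0], [-0.707, 0.708, -0.0], [0.0, 0.0, -1.0]]
wrist_force: [-0.3, 0.1, -0.7]
gripper_width: 0.499
gripper_force: 30.0
```

>>> step_arm --linear '[[0, 0, 25], [0, 0, 35], [0, 0, 30], [0, 0, 18], [0, 0, 8], [0, 0, 4], [0, 0, 1], [0, 0, 0.5], [0, 0, 0], [0, 0, 0]]' --delta_rot '[[0, 0, 0], [0, 0, 0], [0, 0, 0], [0, 0, 0], [0, 0, 0], [0, 0, 0], [0, 0, 0], [0, 0, 0], [0, 0, 0], [0, 0, 0]]' --grip '[34, 34, 34, 34, 34, 34, 34, 34, 34, 34]'

```text
time_s: 58.92
tcp_pos: [0.5753, 0.2285, 0.0585]
ee_rot: [[-0.707, -0.707, 0.001], [-0.707, 0.707, 0.0], [-0.001, -0.0, -1.0]]
wrist_force: [-0.5, -0.2, -1.7]
gripper_width: 0.498
gripper_force: 30.0
```

>>> step_arm --linear '[[0, 0, 0.5], [0, 0, 0.4], [0, 0, 0], [0, 0, 0]]' --delta_rot '[[0, 0, 0], [0, 0, 0], [0, 0, 0], [0, 0, 0]]' --grip '[34, 34, 34, 34]'

```text
time_s: 59.42
tcp_pos: [0.5753, 0.2285, 0.0577]
ee_rot: [[-0.707, -0.707, 0.0], [-0.707, 0.707, 0.0], [-0.0, -0.0, -1.0]]
wrist_force: [-1.1, 0.1, 3.1]
gripper_width: 0.496
gripper_force: 30.0
```

>>> step_arm --linear '[[0, 0, 0], [0, 0, 0], [0, 0, 0], [0, 0, 0], [0, 0, -15], [0, 0, -35], [0, 0, -40], [0, 0, -30], [0, 0, 0], [0, 0, 0]]' --delta_rot '[[0, 0, 0], [0, 0, 0], [0, 0, 0], [0, 0, 0], [0, 0, 0], [0, 0, 0], [0, 0, 0.1571], [0, 0, 0.1571], [0, 0, 0.1571], [0, 0, 0.1571]]' --grip '[34, 45, 50, 60, 60, 60, 60, 60, 60, 60]'

```text
time_s: 60.68
tcp_pos: [0.5755, 0.2286, 0.1792]
ee_rot: [[-0.989, -0.151, 0.002], [-0.151, 0.989, 0.002], [-0.002, 0.001, -1.0]]
wrist_force: [-0.1, -0.5, 0.4]
gripper_width: 0.692
gripper_force: 0.0
```

>>> step_arm --linear '[[0, 0, 0], [-3, -30.5, 0], [-5, -55, 0], [-5, -55, 0], [-5, -55, 0], [-5, -55, 0], [-5, -55, 0], [-5, -55, 0], [-5, -55, 0], [-5, -55, 0]]' --delta_rot '[[0, 0, 0.1571], [0, 0, 0], [0, 0, 0], [0, 0, 0], [0, 0, 0], [0, 0, 0], [0, 0, 0], [0, 0, 0], [0, 0, 0], [0, 0, 0]]' --grip '[64, 64, 64, 64, 64, 64, 64, 64, 64, 64]'

```text
time_s: 61.92
tcp_pos: [0.6183, -0.244, 0.1787]
ee_rot: [[-1.0, -0.0, 0.002], [-0.0, 1.0, -0.0], [-0.002, -0.0, -1.0]]
wrist_force: [0.5, -0.0, 0.2]
gripper_width: 0.736
gripper_force: 0.0
```

>>> step_arm --linear '[[-3, -55, 0], [0, 0, 0], [0, 0, 0], [0, 0, 0], [0, 0, 0]]' --delta_rot '[[0, 0, 0], [0, 0, -0.15], [0, 0, 0], [0, 0, 0], [0, 0, 0]]' --grip '[64, 64, 64, 64, 64]'

```text
time_s: 62.55
tcp_pos: [0.6213, -0.2963, 0.1778]
ee_rot: [[-0.989, -0.149, 0.001], [-0.149, 0.989, -0.0], [-0.001, -0.0, -1.0]]
wrist_force: [-0.4, -0.4, -0.2]
gripper_width: 0.737
gripper_force: 0.0
```

>>> step_arm --linear '[[0, -0.7, 30], [0, 0, 35], [0, 0, 30], [0, 0, 20], [0, 0, 10], [0, 0, 5], [0, 0, 0], [0, 0, 0], [0, 0, 0]]' --delta_rot '[[0, 0, 0], [0, 0, 0], [0, 0, 0], [0, 0, 0], [0, 0, 0], [0, 0, 0], [0, 0, 0], [0, 0, 0], [0, 0, 0]]' --grip '[64, 64, 64, 64, 64, 64, 64, 64, 64]'

```text
time_s: 63.68
tcp_pos: [0.6216, -0.2979, 0.0481]
ee_rot: [[-0.989, -0.149, 0.001], [-0.149, 0.989, -0.0], [-0.001, -0.001, -1.0]]
wrist_force: [-1.2, 0.9, 0.7]
gripper_width: 0.737
gripper_force: 0.0
```

>>> step_arm --linear '[[0, 0, 0], [0, 0, 0], [0, 0, 0], [0, 0, 0], [0, 0, 0], [0, 0, 0]]' --delta_rot '[[0, 0, 0], [0, 0, 0], [0, 0, 0], [0, 0, 0], [0, 0, 0], [0, 0, 0]]' --grip '[46, 44, 42, 38, 30, 30]'

```text
time_s: 64.42
tcp_pos: [0.6212, -0.2976, 0.0472]
ee_rot: [[-0.989, -0.149, -0.0], [-0.149, 0.989, 0.0], [0.0, 0.0, -1.0]]
wrist_force: [-0.0, 1.1, 0.5]
gripper_width: 0.459
gripper_force: 29.9
```

>>> step_arm --linear '[[0, 0, -14], [0, 0, -30], [0, 0, -40], [0, 0, -35], [0, 0, -13.5], [4, 20, 0], [8, 44, 0], [8, 44, 0], [8, 44, 0], [8, 44, 0]]' --delta_rot '[[0, 0, 0], [0, 0, 0], [0, 0, 0], [0, 0, 0], [0, 0, 0.15], [0, 0, 0], [0, 0, 0], [0, 0, 0], [0, 0, 0], [0, 0, 0]]' --grip '[30, 30, 30, 30, 30, 30, 30, 30, 30, 30]'

```text
time_s: 65.68
tcp_pos: [0.5837, -0.0996, 0.179]
ee_rot: [[-1.0, -0.002, -0.002], [-0.002, 1.0, 0.0], [0.002, 0.0, -1.0]]
wrist_force: [0.6, -0.1, -1.6]
gripper_width: 0.459
gripper_force: 29.9
```

>>> step_arm --linear '[[8, 44, 0], [8, 44, 0], [8, 44, 0], [8, 44, 0], [8, 44, 0], [8, 44, 0], [8, 44, 0], [6, 42, 0], [3, 37, 0], [0, 0, 0]]' --delta_rot '[[0, 0, 0], [0, 0, 0], [0, 0, 0], [0, 0, 0], [0, 0, 0], [0, 0, 0], [0, 0, 0], [0, 0, 0], [0, 0, 0], [0, 0, -0.07]]' --grip '[30, 30, 30, 30, 30, 30, 30, 30, 30, 30]'

```text
time_s: 66.92
tcp_pos: [0.5186, 0.2878, 0.1788]
ee_rot: [[-0.997, -0.077, -0.001], [-0.077, 0.997, -0.001], [0.001, -0.0, -1.0]]
wrist_force: [1.0, -0.3, -1.5]
gripper_width: 0.455
gripper_force: 29.9
```

>>> step_arm --linear '[[0, 0, 0], [0, 0, 0], [0, 0, 0], [0, 0, 0], [0, 0, 0]]' --delta_rot '[[0, 0, 0], [0, 0, 0], [0, 0, 0], [0, 0, 0], [0, 0, 0]]' --grip '[30, 30, 30, 30, 30]'

```text
time_s: 67.55
tcp_pos: [0.5204, 0.285, 0.1798]
ee_rot: [[-0.998, -0.069, 0.0], [-0.069, 0.998, 0.0], [-0.0, 0.0, -1.0]]
wrist_force: [-0.1, -0.3, -2.7]
gripper_width: 0.452
gripper_force: 29.9
```

>>> step_arm --linear '[[0, 0.3, 25], [0, 0, 35], [0, 0, 30], [0, 0, 18], [0, 0, 9], [0, 0, 5], [0, 0, 1], [0, 0, 0.5], [0, 0, 0], [0, 0, 0]]' --delta_rot '[[0, 0, 0], [0, 0, 0], [0, 0, 0], [0, 0, 0], [0, 0, 0], [0, 0, 0], [0, 0, 0], [0, 0, 0], [0, 0, 0], [0, 0, 0]]' --grip '[30, 30, 30, 30, 30, 30, 30, 30, 30, 30]'

```text
time_s: 68.8
tcp_pos: [0.5204, 0.2857, 0.0566]
ee_rot: [[-0.998, -0.07, 0.001], [-0.07, 0.998, 0.0], [-0.001, 0.0, -1.0]]
wrist_force: [-1.3, 0.5, -2.3]
gripper_width: 0.458
gripper_force: 29.9
```

>>> step_arm --linear '[[0, 0, 0.5], [0, 0, 0.3], [0, 0, 0], [0, 0, 0]]' --delta_rot '[[0, 0, 0], [0, 0, 0], [0, 0, 0], [0, 0, 0]]' --grip '[30, 30, 30, 30]'

```text
time_s: 69.3
tcp_pos: [0.5203, 0.2856, 0.0554]
ee_rot: [[-0.998, -0.07, 0.0], [-0.07, 0.998, -0.0], [-0.0, -0.0, -1.0]]
wrist_force: [-0.4, 0.0, -2.1]
gripper_width: 0.455
gripper_force: 29.9
```

>>> step_arm --linear '[[0, 0, 0.4], [0, 0, 0], [0, 0, 0], [0, 0, 0], [0, 0, 0], [0, 0, -15], [0, 0, -35], [0, 0, -45], [0, 0, -50], [0, 0, -50]]' --delta_rot '[[0, 0, 0], [0, 0, 0], [0, 0, 0], [0, 0, 0], [0, 0, 0], [0, 0, 0], [0, 0, 0], [0, 0, 0], [0, 0, 0], [0, 0, 0]]' --grip '[30, 30, 41, 46, 64, 64, 64, 64, 64, 64]'

```text
time_s: 70.55
tcp_pos: [0.5202, 0.2853, 0.2531]
ee_rot: [[-0.998, -0.07, 0.001], [-0.07, 0.998, 0.001], [-0.001, 0.001, -1.0]]
wrist_force: [0.5, 1.2, 0.7]
gripper_width: 0.737
gripper_force: 0.0
```

>>> step_arm --linear '[[0, 0, -53], [-20, -15.5, 0], [0, 0, 0], [0, 0, 0], [0, 0, 0], [0, 0, 0]]' --delta_rot '[[0, 0, 0.07], [0, 0, 0], [0, 0, 0], [0, 0, 0], [0, 0, 0], [0, 0, 0]]' --grip '[60, 60, 60, 60, 60, 60]'

```text
time_s: 71.3
tcp_pos: [0.5399, 0.2703, 0.3028]
ee_rot: [[-1.0, -0.0, -0.001], [-0.0, 1.0, -0.001], [0.001, -0.001, -1.0]]
wrist_force: [0.3, 0.7, -0.6]
gripper_width: 0.69
gripper_force: 0.0
```

```bash
python3 - <<'E'
from h import *
print(sense()["tcp_pos"]);d=cam("wrist");im=d["img"][:,:,::-1].copy()
o=np.load("pics/w1.npy",allow_pickle=True).item()
for p,z,r in [((.575,.3456),.109,.0245),((.575,.2288),.111,.015)]:
    a=np.linspace(0,6.28,40);q=proj(d,np.c_[p[0]+r*np.cos(a),p[1]+r*np.sin(a),0*a+z]);cv2.polylines(im,[(q*16).round().astype(np.int32)],True,(0,0,255),1,cv2.LINE_AA,4)
q=proj(d,[[.5005,.265,.095],[.499,.3036,.095],[.5367,.3063,.095],[.5395,.2678,.095]]);cv2.polylines(im,[(q*16).round().astype(np.int32)],True,(0,0,255),1,cv2.LINE_AA,4)
s=cam("scene")["img"][140:380,160:540,::-1]
f=lambda i:cv2.resize(i[145:285,240:425],(380,288))
cv2.imwrite("pics/w9.png",np.vstack([np.hstack([f(o["img"][:,:,::-1]),f(im)]),np.hstack([s,cam("top")["img"][140:380,150:530,::-1]])]))
E
```

```text
[0.53989741 0.27026384 0.30276475]
```

View pics/w9.png

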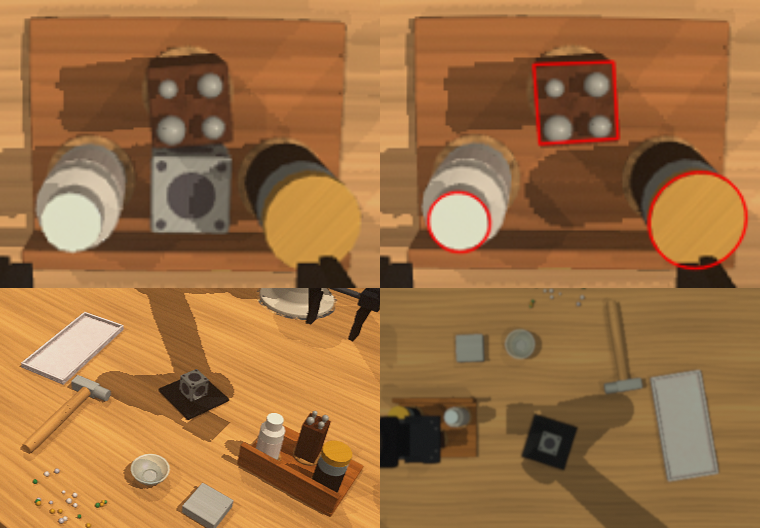

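The bottle, jar and stand are upright on their original outlines, the block is centred on the pad, and the other things are untouched. Handing in.

```bash
python3 -c "
from station import finish_job
print(finish_job())"
```

```text
the job is handed in; nothing more can be done
None
```

The job is done and handed in at about 71 s: the block is flat and centred on the pad, and the bottle, jar and stand are back upright where they started, within about a millimetre by the camera.

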